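# Set up a pressing stack at the bookbinding table

### The arm

A 6-joint arm with a two-finger parallel gripper is mounted at the origin on the work surface. World frame = base frame: x ahead of the robot, y to its left, z up, the work surface at z = 0. Lengths are in m, angles in degrees, forces in N, time in s.
With the tool pointing down it reaches from about 0.325 to 0.85 m from the base axis. Payload 15.5 kg.
Tool frame: the origin (TCP) lies midway between the tips of the shut fingers; the grasp point (between the pads) lies 19 mm behind it; z points along the fingers, y is the line along which they close (so a half turn about z gives the same grasp; the last joint's range is limited). The gripper opens to 91 mm and grips with 3 to 60 N. Pads are 32 mm wide; open, the fingers measure 118 mm over their backs; the gripper's body (76 mm by 178 mm) begins 60 mm behind the grasp point.
Start: joints at [58.585, 28.281, 77.091, -0, 74.628, -5.472], TCP at [0.273, 0.562, 0.214] pointing down, gripper open.
Joint ranges: [-166.48, 166.48], [-47.26, 123.95], [12.59, 153.08], [-70.14, 250.14], [6.76, 159.57], [-176.63, 176.63]. Speed limits (degrees/s): [108.29, 108.29, 147.25, 172.46, 172.46, 172.46].

### API

Orientations are given as a 3x3 rotation matrix whose columns are the frame's x, y, z axes.
In Python, from bench import ctrl gives the robot as it stands. The module is installed in compiled form; this text tells all that it offers. Calls block until the motion is done:
- ctrl.goto(position, orientation): joint-space move of the TCP to a pose.
- ctrl.move_l(position, vel=0.15, ori=None, contact_N=None): straight line of the TCP; ori=None keeps the orientation; vel is the mean speed in m/s. With contact_N (N) it stops when the force on the tool has changed by that much, and returns True; else False.
- ctrl.movej(angles): joint-space move.
- ctrl.command_gripper(opening): opening from 0.0 (shut) to 1.0 (fully open); the grip force is fixed at half the most; returns when the fingers have stopped.
- ctrl.sleep(seconds).
- ctrl.ik(position, orientation): joint angles nearest the present ones, or None.
- ctrl.read_camera(name): name is "side" or "top" or "wrist"; returns the picture (400x640x3 uint8, blue, green, red); there is no depth.
- ctrl.camera_params(name): a dict with "fx", "fy", "cx", "cy" (pixels), "D" ([k1, k2, p1, p2, k3] as OpenCV has them; the pictures are not rectified), "pose" (4x4, takes a point from camera to world coordinates); the wrist camera has in their place "T_tool_cam" (4x4, takes a point from camera to tool coordinates, whose origin is the TCP and whose axes are the flange's). Camera axes: x right, y up, looking along -z (the intrinsics and any distortion apply to the point x, -y, -z); pixel columns grow to the right and rows downward; lengths in m; the calibration is good to about 2 mm. A picture is of the moment at which its call begins: read the wrist's pose just before it. camera_params takes no time and is no camera call.
A pose or a line that the arm cannot do raises ctrl.MotionError and nothing moves.
- ctrl.sign_off(): hands the job in; it is judged then, once.
Readings, each from a call of its own:
- ctrl.current_t(): time.
- ctrl.current_q(): joint angles.
- ctrl.current_dq(): joint speeds.
- ctrl.current_effort(): joint torques, N m.
- ctrl.current_tool_pos(): TCP position.
- ctrl.current_eef_rot(): TCP orientation.
- ctrl.current_contact_force(): force on the tool from outside, world axes, zero at the start.
- ctrl.current_wrist_torque(): the same for the moment, N m.
- ctrl.current_grip_width(): opening from 0.0 (shut) to 1.0 (fully open).
- ctrl.current_grasp_force(): force on a finger pad.
Only numpy, scipy, OpenCV 4.12 (cv2) and the standard library are available. Lean on these libraries where they do the work, as an engineer would, in place of code of your own. Each camera call takes 0.05 s, during which the arm holds its last target. There are 200 camera calls.

### The job

Build the pressing stack: lay the thick notebook in the middle of the plywood board, lengthwise along it, then the thin notebook centred lengthwise on top of the thick one, and the wooden weight centred lengthwise on top of the thin one. Lay the wooden folding stick flat on the table in the middle of the gap between the board and the glue pot, parallel to the board's short sides and centred on that side of the board. Let go of everything, and leave the glue pot, mug and water bottle where they stand.

Things in the scene. Friction and masses are not known exactly. Their poses are not given: they have to be found in the camera images.
- board: Flat plywood press board, 170 x 110 mm, 10 mm thick, fixed to the table top (z = 0), at the middle of the far half of the work area. Its long side runs roughly left-right as the robot sees it (within about 12 degrees). Origin: centre of its underside; x along its long side, towards the robot's left; y along its short side; z up.
- thick_book: The thicker and larger of two brown-covered pocket notebooks with cream pages: 130 mm long, 64 mm wide, 26 mm thick, about 0.16 kg, rigid, lying flat on the table. Origin: centre of its underside; x along its length, y across, z up. Grasp across the 64 mm width from above.
- thin_book: The thinner and smaller of the two brown notebooks: 110 mm long, 52 mm wide, 16 mm thick, about 0.08 kg, rigid, lying flat on the table. Origin: centre of its underside; x along its length, y across, z up. Grasp across the 52 mm width from above.
- weight: Wooden pressing weight: a block 100 mm long, 48 mm wide, 36 mm high, with a round steel bow handle on top, about 0.32 kg. The handle's bar is 10 mm thick, runs along the block's length over its middle (about 60 mm of straight bar), its centreline 68 mm above the underside (27 mm free under it); overall height 73 mm. Origin: centre of its underside; x along its length, y across, z up. 
- stick: Flat pale wooden folding stick with round ends: 150 mm long, 22 mm wide, 9 mm thick, about 0.03 kg, lying flat on the table; both ends alike. Origin: centre of its underside; x along its length, y across, z up. 
- glue_pot: Squat glue pot: closed round amber glass jar with a steel lid, 64 mm in diameter, 62 mm high, standing on the table off one short end of the board, left or right of it (varies), on the board's long middle line, 245 to 255 mm from centre to centre; the gap from board edge to pot is about 133 mm wide, its middle about 151 mm from the board's centre. Origin: centre of its underside.
- mug: Bystander: yellow mug with a handle, 76 mm in diameter, 90 mm high, standing beside the board's other short end. Origin: centre of its underside. Leave it there.
- water: Bystander: clear water bottle with a blue cap, 64 mm in diameter, 200 mm high, standing farther to the left. Origin: centre of its underside. Leave it there.
Mind the look-alikes: they are no part of the job. What is shaped like the thick_book but purple or red is not meant.

How it is judged (in metres and radians):
At the end, for the whole second after the job is handed in: Board, thick book, thin book, weight stacked in that order, each centred within 13 mm and lengthwise within 0.15 rad on the one below. Stick flat on the table, within 16 mm (along and across) of the middle of the gap board-pot, parallel to the board's short sides within 0.15 rad. All at rest (horizontal distance between thick_book and board below 0.013 m and angle between the x axis of thick_book and the x axis of board, either way round below 0.15 rad and z of thick_book in the frame of board between 0.006 and 0.014 m and horizontal distance between thin_book and thick_book below 0.013 m and angle between the x axis of thin_book and the x axis of thick_book, either way round below 0.15 rad and z of thin_book in the frame of thick_book between 0.022 and 0.03 m and horizontal distance between weight and thin_book below 0.013 m and angle between the x axis of weight and the x axis of thin_book, either way round below 0.15 rad and z of weight in the frame of thin_book between 0.012 and 0.02 m and ((x of glue_pot in the frame of board above 0 m and x of stick in the frame of board between 0.1355 and 0.1675 m) or (x of glue_pot in the frame of board below 0 m and x of stick in the frame of board between -0.1675 and -0.1355 m)) and y of stick in the frame of board between -0.016 and 0.016 m and angle between the x axis of stick and the y axis of board, either way round below 0.15 rad and height (world z) of stick below 0.004 m and angle between stick's own z axis and vertical below 0.1 rad and linear speed of each of thick_book, thin_book, weight, stick below 0.01 m/s and angular speed of each of thick_book, thin_book, weight, stick below 0.1 rad/s); the robot touches nothing.
It fails at once if the glue pot is shifted by more than 20 mm or tipped (distance of glue_pot from where it was at the start of the episode above 0.02 m or angle between glue_pot's own z axis and vertical above 0.3 rad).
It fails at once if the mug is shifted by more than 20 mm or tipped (distance of mug from where it was at the start of the episode above 0.02 m or angle between mug's own z axis and vertical above 0.3 rad).
It fails at once if the water bottle is shifted by more than 20 mm or tipped (distance of water from where it was at the start of the episode above 0.02 m or angle between water's own z axis and vertical above 0.3 rad).
It also fails if it takes over 115 s, if anything falls off the work surface, if the arm or the gripper's body presses on something with over 40 N, if the wrist force passes 120 N, or if a joint passes its speed limit or range.

## Working session

There is one attempt and no reset: what is moved stays moved. The work goes in short steps, each a Python script; the robot and the scene stay as the last script left them, time stands still between calls to the robot, and variables do not carry over. Pictures are saved under pics/ and viewed, at most 14 in all, crops included, and the job is handed in when it is done.

```bash
mkdir -p pics; ls; python3 - <<'E'
from bench import ctrl
import cv2,numpy as np
np.set_printoptions(precision=4,suppress=True)
for n in("top","side","wrist"):
    im=ctrl.read_camera(n); cv2.imwrite(f"pics/{n}0.png",im); print(n,ctrl.camera_params(n))
print(ctrl.current_eef_rot(),ctrl.current_t())
E
```

```text
pics
top {'fx': 465.92909540640335, 'fy': 465.92909540640335, 'cx': 315.2072553217842, 'cy': 198.1723692123834, 'D': array([-0.0436,  0.    ,  0.    ,  0.    ,  0.    ]), 'pose': array([[-0.1101,  0.9735, -0.2003,  0.2972],
       [-0.9939, -0.1089,  0.0168,  0.1014],
       [-0.0054,  0.2009,  0.9796,  1.1493],
       [ 0.    ,  0.    ,  0.    ,  1.    ]])}
side {'fx': 363.6438450239652, 'fy': 363.6438450239652, 'cx': 317.6652853901401, 'cy': 203.13465567604493, 'D': array([-0.0233,  0.    ,  0.    ,  0.    ,  0.    ]), 'pose': array([[ 0.8603,  0.3604, -0.3605,  0.1686],
       [-0.5095,  0.6302, -0.5859, -0.4923],
       [ 0.016 ,  0.6877,  0.7258,  0.7335],
       [ 0.    ,  0.    ,  0.    ,  1.    ]])}
wrist {'fx': 336.81608694004103, 'fy': 336.81608694004103, 'cx': 312.85349781251205, 'cy': 196.54275385011556, 'D': array([-0.0563,  0.    ,  0.    ,  0.    ,  0.    ]), 'T_tool_cam': array([[-0.0004,  0.9616,  0.2745,  0.0773],
       [ 1.    ,  0.0006, -0.0006, -0.0008],
       [-0.0008,  0.2745, -0.9616, -0.1699],
       [ 0.    ,  0.    ,  0.    ,  1.    ]])}
[[-0.8992  0.4375 -0.0005]
 [ 0.4375  0.8992 -0.0008]
 [ 0.0001 -0.0009 -1.    ]] 0.15
```

View pics/top0.png

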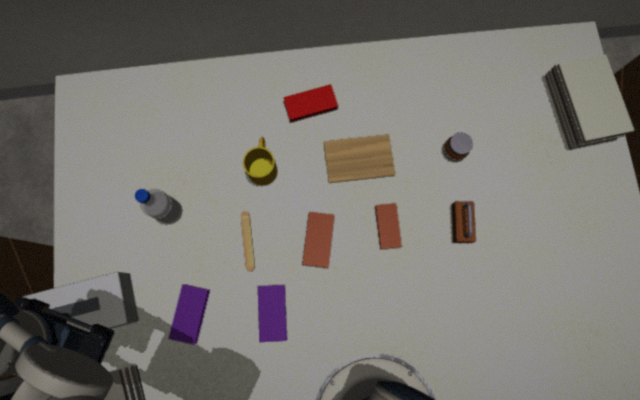

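View pics/side0.png

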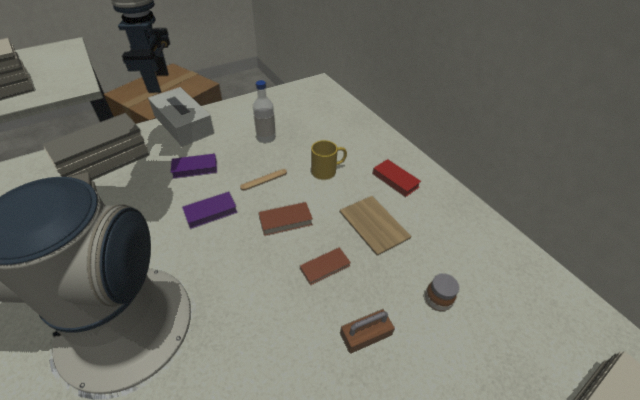

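The top view shows these candidates:
- **Brown books:** the larger at (319,240) and the smaller at (388,226).
- **Decoys:** red at (311,103), purple at (189,313) and (272,313).
- **Other parts:** stick (248,241), weight (464,222), board (360,158), pot (457,147) on the right, mug (259,165), bottle (155,203).

By the description, the thick book is the one at (319,240) and the thin book is at (388,226). Next I'll measure them and check with a crop.

```bash
cat > h.py <<'E'
from bench import ctrl
import cv2,numpy as np
np.set_printoptions(precision=4,suppress=True)
def cam(n):
    c=ctrl.camera_params(n)
    if n=="wrist":
        T=np.eye(4);T[:3,:3]=ctrl.current_eef_rot();T[:3,3]=ctrl.current_tool_pos()
        c["pose"]=T@c["T_tool_cam"]
    return c
def rays(c,px):
    K=np.array([[c["fx"],0,c["cx"]],[0,c["fy"],c["cy"]],[0,0,1]])
    u=cv2.undistortPoints(np.float64(px).reshape(-1,1,2),K,np.float64(c["D"]))[:,0]
    return np.c_[u[:,0],-u[:,1],-np.ones(len(u))]@c["pose"][:3,:3].T
def plane(c,px,z):
    d=rays(c,px);o=c["pose"][:3,3]
    return (o+d*((z-o[2])/d[:,2])[:,None])[:,:2]
def blob(mask,roi):
    """largest contour whose centre lies in roi (x0,y0,x1,y1)"""
    m=np.zeros_like(mask);x0,y0,x1,y1=roi;m[y0:y1,x0:x1]=mask[y0:y1,x0:x1]
    cs,_=cv2.findContours(m,cv2.RETR_EXTERNAL,cv2.CHAIN_APPROX_NONE)
    return max(cs,key=cv2.contourArea)[:,0].astype(float)
def rect(c,cnt,z):
    """centre, (long, short) sides, yaw in degrees of long side, on plane z"""
    p=plane(c,cnt,z).astype(np.float32)*1000
    (x,y),(w,h),a=cv2.minAreaRect(p)
    if h>w: w,h,a=h,w,a+90
    return np.array([x,y])/1000,(w,h),(a+90)%180-90
def ori(yaw):
    """tool down, closing line (tool y) perpendicular to direction yaw (degrees)"""
    a=np.radians(yaw);x=np.array([np.cos(a),np.sin(a),0]);z=np.array([0,0,-1.])
    return np.c_[x,np.cross(z,x),z]
E
python3 - <<'E'
from h import *
im=cv2.imread("pics/top0.png");c=cam("top")
hsv=cv2.cvtColor(im,cv2.COLOR_BGR2HSV)
for n,p in dict(thick=(319,240),thin=(388,226),weight=(457,222),stick=(248,241),board=(360,158),red=(311,103),table=(350,300),mug=(259,165),potlid=(460,142)).items(): print(n,hsv[p[1],p[0]])
S=((hsv[...,1]>95)&(hsv[...,2]>60)).astype(np.uint8)*255
for n,roi,z in [("thick",(295,200,345,280),.022),("thin",(370,195,408,255),.013),("weight",(445,190,485,250),.03),("stick",(235,200,262,280),.008),("board",(315,125,405,190),.009),("red",(278,80,343,125),.022),("pot",(435,125,480,165),.03),("mug",(240,130,280,190),.05)]:
    b=blob(S,roi);print(n,*rect(c,b,z))
cv2.imwrite("pics/crop.png",np.hstack([cv2.resize(im[120:280,230:490],None,fx=3,fy=3,interpolation=cv2.INTER_CUBIC)]))
E
```

```text
thick [  7 155 127]
thin [  8 150 129]
weight [ 10 177  88]
stick [ 20 112 152]
board [ 17 122 125]
red [  1 228 134]
table [ 25  10 152]
mug [ 28 191 151]
potlid [135  19 109]
thick [0.4259 0.0864] (129.3834228515625, 62.0557861328125) -13.365913391113281
thin [ 0.4412 -0.0883] (109.11967468261719, 51.889739990234375) -0.7778854370117188
weight [ 0.4284 -0.2732] (96.44734191894531, 46.162078857421875) -7.136253356933594
stick [0.4361 0.2598] (130.8106231689453, 19.13987922668457) 0.6444681286811829
board [ 0.622  -0.0393] (165.7939453125, 107.51285552978516) -89.86276535689831
red [0.7826 0.0673] (131.10067749023438, 66.30006408691406) -79.68627834320068
pot [ 0.5895 -0.2974] (0.0, 0.0) 0.0
mug [0.6334 0.2137] (92.28284454345703, 77.94924926757812) 22.899770736694336
```

View pics/crop.png

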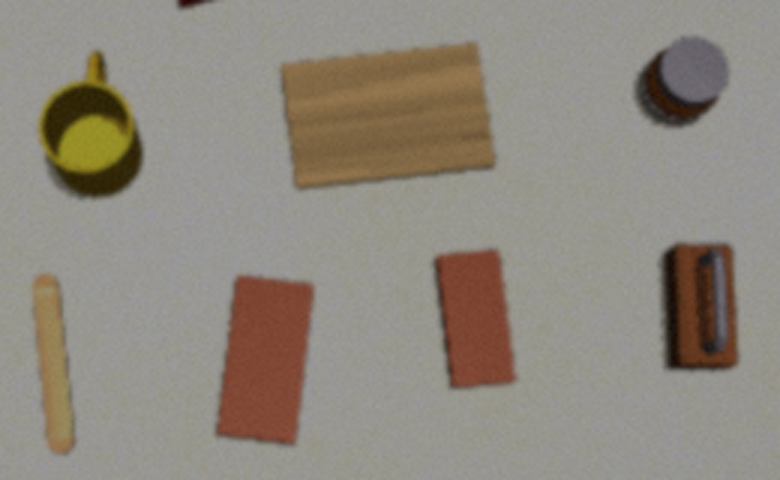

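The crop confirms the choice: both books are plain brown with the larger at (319,240), the weight has its steel handle, and the pot is right of the board. I'll handle the stick first, so the stack isn't in the gripper body's way later.

```bash
cat >> h.py <<'E'
def sat(im,s=75,v=40):
    hsv=cv2.cvtColor(im,cv2.COLOR_BGR2HSV)
    m=((hsv[...,1]>s)&(hsv[...,2]>v)).astype(np.uint8)*255
    return cv2.morphologyEx(m,cv2.MORPH_OPEN,np.ones((3,3)))
def near(c,mask,xy,z):
    """rects of blobs on plane z, nearest to xy first"""
    cs,_=cv2.findContours(mask,cv2.RETR_EXTERNAL,cv2.CHAIN_APPROX_NONE)
    r=[rect(c,k[:,0].astype(float),z) for k in cs if cv2.contourArea(k)>400]
    return sorted(r,key=lambda q:np.hypot(*(q[0]-xy)))
def look(name,xy,z,s=75):
    c=cam("wrist");im=ctrl.read_camera("wrist");cv2.imwrite(f"pics/{name}.png",im)
    r=near(c,sat(im,s),xy,z)
    for q in r[:2]: print(name,*q)
    return r[0]
E
python3 - <<'E'
from h import *
ctrl.goto([0.436,0.26,0.14],ori(180.6))
look("w_stick",[.436,.26],.008); look("w_stick",[.436,.26],.008,50)
print(ctrl.current_t(),ctrl.current_q(),ctrl.current_grip_width())
E
```

```text
w_stick [0.4428 0.2594] (147.7558135986328, 20.399089813232422) 1.0440784692764282
w_stick [0.3034 0.2102] (67.37678527832031, 52.921913146972656) 86.96058654785156
w_stick [0.4427 0.2594] (147.74131774902344, 21.716154098510742) 0.6287041306495667
w_stick [0.3034 0.2099] (68.31639862060547, 53.098812103271484) 86.96804809570312
1.5667 [ 24.1573  24.2979  98.5811   0.005   57.0895 -66.4894] 0.9986168339266187
```

View pics/w_stick.png

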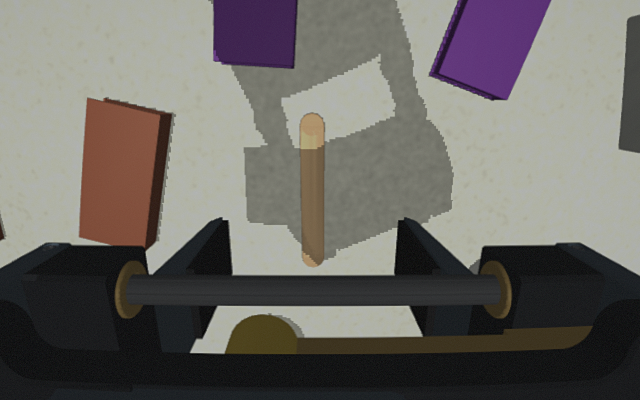

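The stick is fully in view, from (312,113) to (312,265), 148 mm long at (0.4427, 0.2594). Next I'll pick it and place it in the gap.

```bash
cat >> h.py <<'E'
BOARD=np.array([.622,-.0393]);BY=90.14   # board centre, yaw of its x axis
def bpt(x,y):
    a=np.radians(BY);return BOARD+x*np.array([np.cos(a),np.sin(a)])+y*np.array([-np.sin(a),np.cos(a)])
def pick(xy,yaw,z,zup,width=None):
    if width: ctrl.command_gripper(width)
    ctrl.goto([*xy,z+.05],ori(yaw))
    print("touch",ctrl.move_l([*xy,z],.08,contact_N=10))
    ctrl.command_gripper(0.)
    ctrl.move_l([*xy,zup],.2)
    print("grip",ctrl.current_grip_width()*91,ctrl.current_grasp_force(),ctrl.current_t())
def place(xy,yaw,z,zup,rel,drop=.04):
    ctrl.goto([*xy,zup],ori(yaw))
    ctrl.move_l([*xy,z+drop],.25)
    print("touch",ctrl.move_l([*xy,z-.004],.05,contact_N=5),ctrl.current_tool_pos())
    ctrl.command_gripper(rel)
    ctrl.move_l([*xy,zup],.25)
    print(ctrl.current_t())
E
python3 - <<'E'
from h import *
pick([.4427,.2594],180.8,.004,.15)
place(bpt(-.151,0),BY+90,.004,.15,.45)
c=cam("top");im=ctrl.read_camera("top");cv2.imwrite("pics/top1.png",im)
ctrl.goto([0.426,0.086,0.15],ori(180-13.4))
look("w_thick",[.426,.086],.024)
E
```

```text
touch False
grip 21.943197868302104 29.999864995479584 4.725
touch True [ 0.6218 -0.1901  0.0034]
9.05
w_thick [0.4257 0.0859] (130.12290954589844, 63.23203659057617) -13.367828369140625
w_thick [0.5508 0.1485] (67.53807067871094, 16.313331604003906) -6.297309875488281
```

View pics/w_thick.png

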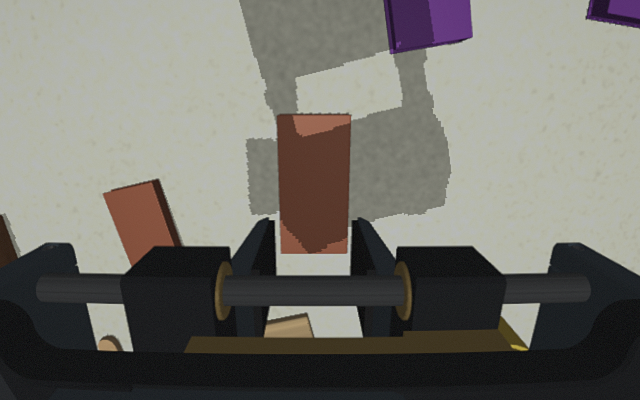

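The thick book spans (278,113) to (350,253) and is lined up between the fingers, 130x63 mm. I'll pick it and place it on the board, then check the stick and the book from the top camera.

```bash
python3 - <<'E'
from h import *
pick([.4257,.0859],180-13.37,.004,.12,1.0)
c=cam("top");im=ctrl.read_camera("top")
m=sat(im,85,60)
print("board,stick",near(c,m,BOARD,.009)[0],near(c,m,bpt(-.151,0),.007)[0])
place(bpt(0,0),BY,.014,.12,.85)
ctrl.goto([.4412,-.0883,.14],ori(179.2))
r=look("w_thin",[.4412,-.0883],.015)
im=ctrl.read_camera("top");cv2.imwrite("pics/top2.png",cv2.resize(im[90:290,220:520],None,fx=2.5,fy=2.5))
E
```

```text
touch False
grip 64.02950229389623 29.99980241060257 13.825
board,stick (array([ 0.622 , -0.0396]), (166.65065002441406, 108.0938491821289), -89.85641993582249) (array([ 0.6226, -0.0398]), (166.94308471679688, 108.28340911865234), -89.85651920735836)
touch True [ 0.6214 -0.0392  0.0135]
17.1167
w_thin [ 0.4411 -0.0891] (109.44569396972656, 51.05557632446289) -1.0303955078125
w_thin [ 0.5971 -0.1874] (46.63186264038086, 21.858835220336914) -0.156494140625
```

View pics/top2.png

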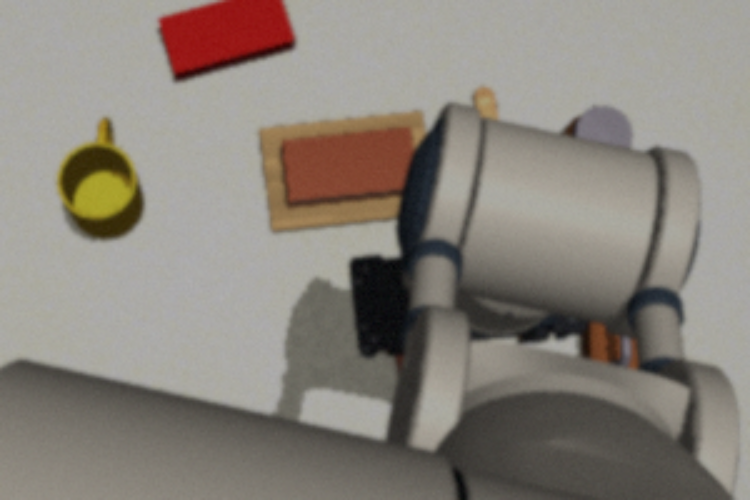

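View pics/w_thin.png

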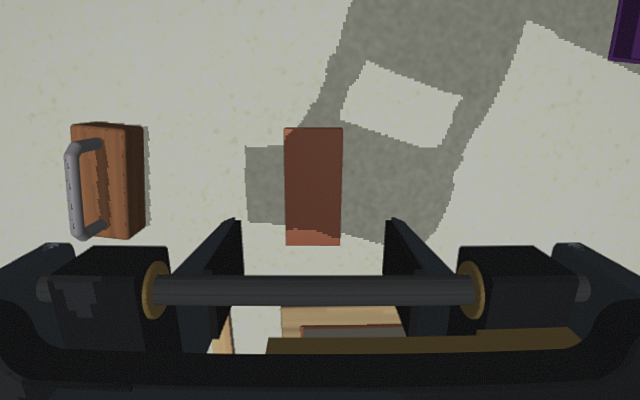

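The thick book lies centred on the board, the stick sits between board and pot, and the thin book is at (313,186) between the fingers in the wrist view. Next I'll move the thin book.

```bash
python3 - <<'E'
from h import *
pick([.4411,-.0891],179.0,.004,.13,.85)
place(bpt(0,0),BY,.040,.13,.78)
ctrl.goto([.4284,-.2732,.19],ori(180-7.1))
r=look("w_weight",[.4284,-.2732],.034)
c=cam("top");im=ctrl.read_camera("top");cv2.imwrite("pics/top3.png",cv2.resize(im[90:290,220:520],None,fx=2.5,fy=2.5))
print(ctrl.current_t())
E
```

```text
touch False
grip 51.511011509197 29.999806880950928 21.5167
touch True [ 0.6214 -0.0392  0.0395]
25.2083
w_weight [ 0.4274 -0.2727] (100.73572540283203, 46.664920806884766) -7.354766845703125
w_weight [ 0.5719 -0.1264] (75.75150299072266, 26.134674072265625) 4.190362453460693
27.0917
```

View pics/top3.png

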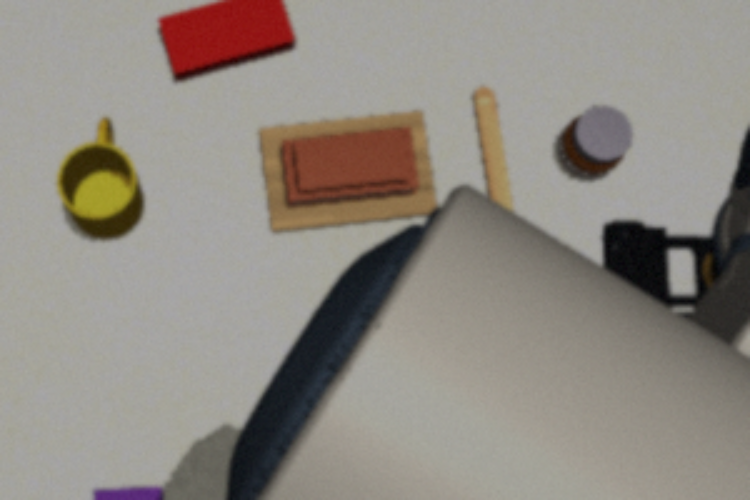

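View pics/w_weight.png

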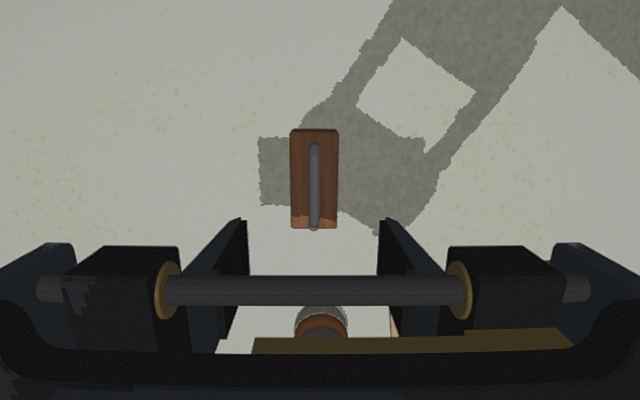

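The thin book sits on the thick one; its apparent shift looks like parallax, which I'll check numerically. The weight is at (314,180) in the wrist view, with its bar running straight between the fingers.

```bash
python3 - <<'E'
from h import *
c=cam("top");P=lambda l:np.array(l)/2.5+[220,90]
b=plane(c,P([(260,129),(421,112),(272,231),(437,212)]),.010)
t=plane(c,P([(296,137),(410,128),(300,193),(417,187)]),.052)
k=plane(c,P([(281,141),(288,206),(417,199)]),.036)
print(b.mean(0),t.mean(0),k[[0,2]].mean(0),t,k)   # k 0,2 are not opposite exactly: far-left, near-right corners
pick([.4274,-.2727],180-7.35,.049,.18,.85)
place(bpt(0,0),BY,.101,.18,.4)
ctrl.goto([.45,-.30,.30],ori(180))
im=ctrl.read_camera("top");cv2.imwrite("pics/top4.png",cv2.resize(im[110:210,300:480],None,fx=4.4,fy=4.4,interpolation=cv2.INTER_CUBIC))
im=ctrl.read_camera("side");cv2.imwrite("pics/side4.png",cv2.resize(im[130:330,280:520],None,fx=3,fy=3,interpolation=cv2.INTER_CUBIC))
print(ctrl.current_t())
E
```

```text
[ 0.6208 -0.0403] [ 0.6175 -0.0443] [ 0.614  -0.0382] [[ 0.6486  0.011 ]
 [ 0.6453 -0.102 ]
 [ 0.5914  0.014 ]
 [ 0.5848 -0.1003]] [[ 0.6512  0.0251]
 [ 0.5838  0.0261]
 [ 0.5768 -0.1015]]
touch False
grip 9.335100152487712 29.99916672706604 30.5083
touch True [ 0.6218 -0.0392  0.1004]
34.425
36.425
```

View pics/top4.png

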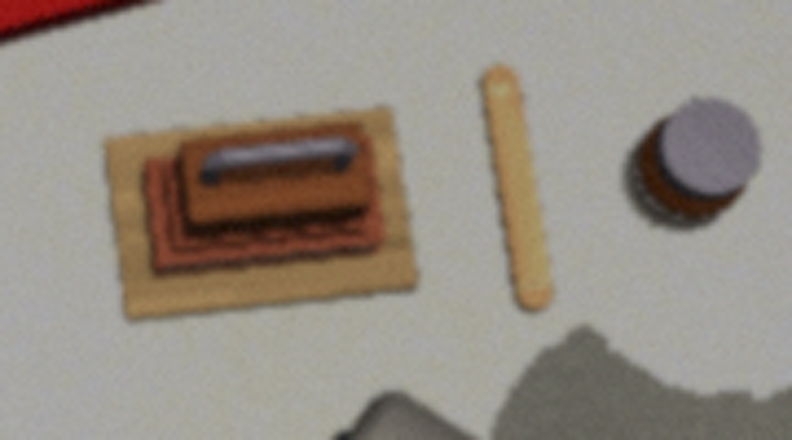

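View pics/side4.png

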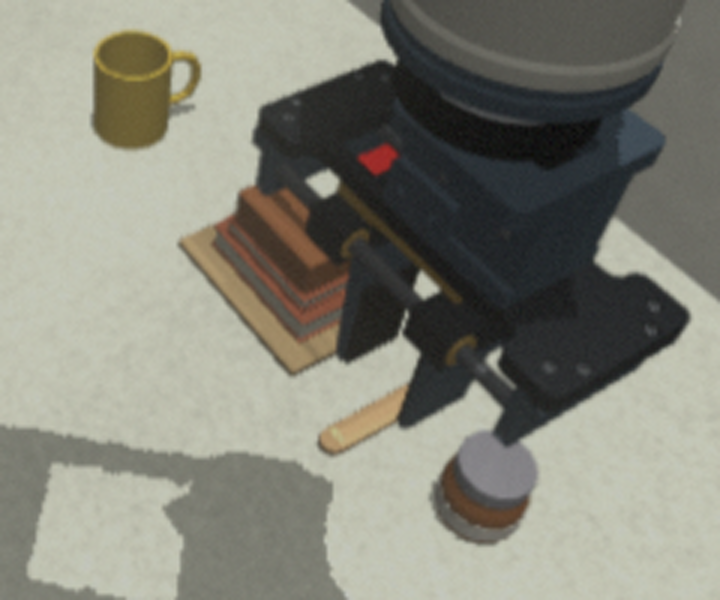

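The top view shows the weight on the stack with the stick in the gap, and the side view shows the four layers in order. I'll do one final check with the wrist camera from above.

```bash
python3 - <<'E'
from h import *
ctrl.goto([.61,-.10,.33],ori(180))
c=cam("wrist");im=ctrl.read_camera("wrist")
for q in near(c,sat(im,60),bpt(-.151,0),.007)[:3]: print(*q)
np.savez("wc.npz",**c);cv2.imwrite("pics/wf_raw.png",im)
cv2.imwrite("pics/wf.png",cv2.resize(im[100:300,180:440],None,fx=3,fy=3,interpolation=cv2.INTER_CUBIC))
print(ctrl.current_t())
E
```

```text
[ 0.6219 -0.19  ] (147.24888610839844, 21.986083984375) -0.03801727294921875
[ 0.6225 -0.0396] (169.20919799804688, 109.48448181152344) -89.49848526716232
[ 0.8378 -0.2381] (111.85499572753906, 24.287134170532227) -5.379539489746094
37.4833
```

View pics/wf.png

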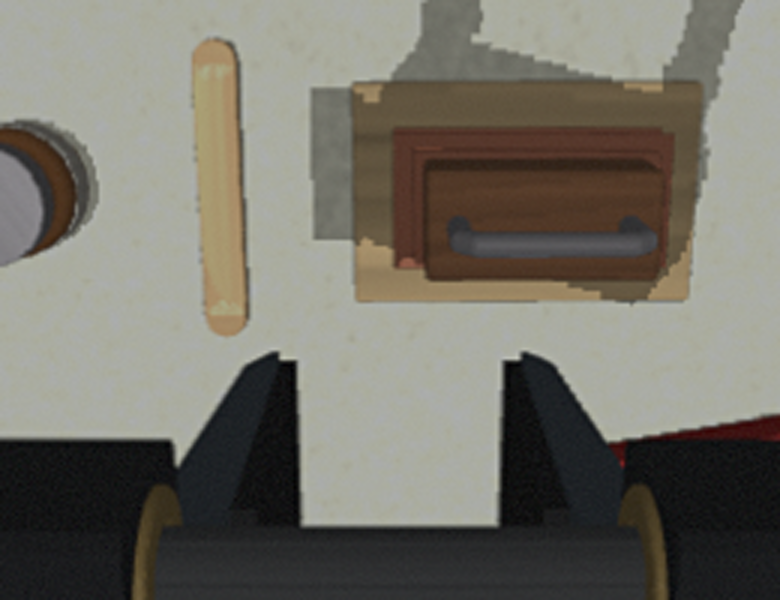

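The clean view shows the stick at (218,187) in the crop, and the board, thick book, thin book and weight nested parallel. I'll turn the edge pixels into positions.

```bash
python3 - <<'E'
from h import *
c=dict(np.load("wc.npz"));P=lambda l:np.array(l)/3+[180,100]
print("weight",plane(c,P([(428,170),(662,170),(426,278),(664,278)]),.088).mean(0))
for n,z,l in [("thick",.036,[(395,130),(673,130),(395,268)]),("thin",.052,[(414,150),(668,150)])]: print(n,plane(c,P(l),z))
E
```

```text
weight [ 0.6213 -0.0405]
thick [[ 0.5883 -0.1032]
 [ 0.5881  0.0244]
 [ 0.6535 -0.1034]]
thin [[ 0.5952 -0.0948]
 [ 0.5951  0.0184]]
```

Everything is centred to about 2 mm: thick book (0.621, -0.039), thin book (0.621, -0.038), weight (0.621, -0.041), against the board at (0.622, -0.040). I'm handing it in.

```bash
python3 -c "
from bench import ctrl
print(ctrl.sign_off(),ctrl.current_t())"
```

```text
the job is handed in; nothing more can be done
the job is handed in; nothing more can be done
```

I built the pressing stack and laid the stick in the gap, everything within about 2 mm of its target in the last wrist-camera check, and handed the job in at about 38 s; the sign-off returned no verdict.

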